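# Clamp a freshly glued notebook in the binding press

## Robot

A 7-joint arm with a two-finger parallel gripper is mounted at the origin on the work surface. World frame = base frame: x ahead of the robot, y to its left, z up, the work surface at z = 0. Lengths are in m, angles in rad, forces in N, time in s.
With the tool pointing down it reaches from about 0.425 to 0.8 m from the base axis. Payload 8.3 kg.
Tool frame: the origin (TCP) lies at the very end of the fingers, on their centre line; the grasp point (between the pads) lies 19 mm behind it; z points along the fingers, y is the line along which they close (so a half turn about z gives the same grasp; the last joint's range is limited). The gripper opens to 85 mm and grips with 20 to 120 N. Pads are 22 mm wide; open, the fingers measure 114 mm over their backs; the gripper's body (76 mm by 85 mm) begins 54 mm behind the grasp point. The pads swing forward as they close: fully open they stand 13 mm farther back than shut.
Start: joints at [-1.237, 0.383, 0.016, 1.37, -0.006, 1.388, -0.046], TCP at [0.241, 0.576, 0.231] pointing down, gripper open.
Joint ranges: [-2.95, 2.95], [-0.25, 2.06], [-1.52, 1.56], [0.18, 2.33], [-1.44, 4.58], [0.02, 2.06], [-3.01, 3.01]. Speed limits (rad/s): [2.39, 2.39, 3.01, 3.01, 3.14, 3.14, 3.14].

## Interface

Orientations are given as a unit quaternion [w, x, y, z].
In Python, from station import * gives the robot as it stands.
- The arm moves only by the tool arm_command, never from a script. Its argument "commands" is a list that holds one entry, the list of rows, each a list of 7 numbers: the turn, a rotation vector about the tool's x, y, z in rad, then the shift along the tool's x, y, z in cm, then the finger opening in cm, from 0 to 8.54. A call has 1 to 12 rows; each row shifts and turns the commanded pose from where the row before left it, along the tool's axes as they then stand; what a row does not reach is not made up. A row lasts 1/8 s, in which the tool goes at most 62.5 mm and 10.7 degrees, less where a joint would pass 70% of its speed; a pose out of reach is approached as far as the arm can. A call is refused whole if a number of a shift passes 6.25 or a number of a turn 0.188, either way. A call with a gripper value outside its range is refused whole. The fingers move at their own pace and stop on an object; "grip_force" is the grip in N (left out, the last holds). Time passes only in rows, so rows that do not move let the fingers close. It gives the time, the measured TCP pose, the force, the opening and the grip force at its end, in the units of the state.
- state(): the state, without advancing time (a new reading comes with each control period).
- camera(name): name is "side" or "top"; returns (picture, depth): 400x640x3 uint8, red, green, blue; 400x640 float32, m along the optical axis (not along the pixel's ray), 0 where there is no reading.
- camera_info(name): a dict with "fx", "fy", "cx", "cy" (pixels), "R" (3x3) and "t" (3): a world point X has camera coordinates R X + t. Camera axes: x right, y down, z forward; pixel columns grow to the right and rows downward; lengths in m; the calibration is good to about 2 mm. A picture is of the moment at which its call begins. camera_info takes no time and is no camera call.
- job_done(): hands the job in; it is judged then, once.
Trained networks look in the newest picture that a camera, given by its name, has taken for a name from the list of things; names that differ only in an ending like _2 or _b are one class to them, and where a whole thing is asked for, a point or a joint stands for the part that bears it (a point fixed in the world has none). Each returns a list of dicts, best first, with "confidence" (0 to 1); they miss things now and then, are a little off and sometimes report something else, mostly with a low value. They report only what shows in the picture. A call takes as long as a camera call. They do not tell look-alikes from the thing itself.
- recognise(camera, query): "point" ([x, y, z] in m, in world coordinates, good to about 4 mm: the middle of the surface that is visible of it).
- place_of(camera, query): "point" ([x, y, z] in m, in world coordinates, good to about 4 mm: a listed point, or the origin of a listed thing).
The state is a dict: "clock": time; "qpos": joint angles; "dq": joint speeds; "joint_torque": joint torques, N m; "position": TCP position; "tool_rot": TCP orientation; "wrist_force": force on the tool from outside, world axes, zero at the start; "torque": the same for the moment, N m; "gripper_width": finger opening in m; "finger_force": force on a finger pad.
Only numpy, scipy, OpenCV 4.12 (cv2) and the standard library are available. Lean on these libraries where they do the work, as an engineer would, in place of code of your own. Each camera call takes 0.05 s, during which the arm holds its last target. There are 200 camera calls.

## Task

A freshly glued notebook lies under its pressing board in the binding press. Push the clamp's strap round with a finger until its rubber foot is over the steel disc on the board, wholly within the disc, and then push the red cam lever all the way down so that the clamp holds. Only push, gently: grip and lift nothing, do not shift the board or the notebook, leave everything else on the bench where it is.

Things in the scene. Friction and masses are not known exactly. Their poses are not given: they have to be found in the camera images.
- press: the binding press, fixed to the bench: a dark grey-blue base 250 x 340 x 18 mm (x, y, z) with two aluminium fences (26 mm high on the base) along its +x and -y sides, and a hold-down clamp: bolt, strap, foot, cam lever. Origin at the centre of the base's underside. The clamp's upright bolt stands at (0, +70) mm in this frame
- strap_swing (a joint): swing of the clamp strap about the upright bolt, rad. 0: strap points along the press's -y axis, across the board; positive: swung away clockwise seen from above, towards the press's -x side (the robot). It starts parked between 0.95 and 1.5; stops at -0.5 and 1.7. Light friction, about 1.5 to 2 N at the foot; it stays where it is left, with no catch or stop over the board
- pivot (a point): point on the bolt's axis at the height of the strap's top face, 90 mm above the bench. The red lever's hinge pin is 14.5 mm above this point and square to the strap
- strap: the clamp strap: a flat level aluminium bar 32 mm wide and 10 mm thick (80 to 90 mm above the bench), reaching from 68 mm behind the bolt to 137 mm in front of it; a screw stub stands 14 mm above it over the foot. Origin: middle of its underside 55 mm behind the bolt, at the heel screw that props it on the base; its x axis runs along the strap to the foot
- foot (a point): centre of the underside of the clamp's round black rubber foot (22 mm across), 15 mm below the strap and 120 mm from the bolt's axis. Lever at 0: this point is 65 mm above the bench, 5 mm clear of the disc; as the lever goes down the strap dips here by 6 mm per rad, so that the sprung foot meets the disc at about 0.8 rad and then presses on it
- cam_lever (a joint): red cam lever on top of the bolt, rad: 0 is up (leaning 10 deg off upright, away from the foot), 1.40 is down and level, with a hard stop just past it at 1.48; down, it lies back over the strap's heel end pointing away from the foot. It starts between 0 and 0.3. The lever turns round with the strap; it needs about 5 to 8 N at its tip and stays where it is left
- lever_tip (a point): middle of the end of the red lever, 100 mm from its hinge pin; the lever is 22 mm wide and 9 mm thick, its red part is the outer 74 mm. About 200 mm above the bench when up, 105 mm when level
- pressing_board: loose wooden pressing board 186 x 132 x 12 mm lying on the notebook, origin at the centre of its underside; a dark steel disc 44 mm across and 2 mm thick is fixed at the middle of its top
- disc (a point): centre of the top of the steel disc on the pressing board, about 60 mm above the bench and 120 mm (give or take 5) from the bolt's axis
- notebook: loose glued notebook block, 182 x 128 x 28 mm, yellow covers, lying on the press base under the board; origin at the centre of its underside
- bone_folder: ivory-coloured bone folder, 20 x 120 x 5 mm, lying on the press base in its +x, +y corner; bystander
- thread_spool: red thread spool, 32 mm across, 40 mm high, on the press base in its -x, -y corner; bystander
- glue_bottle: white glue bottle with orange cap, 56 mm across, 150 mm high; bystander
- pencil_cup: terracotta cup with pencils, 72 mm across, 95 mm high, pencils to 175 mm; bystander
- tape_roll: roll of brown tape, 90 mm across, 24 mm high; bystander
- finished_notebooks: pile of three finished notebooks, 182 x 128 x 39 mm; bystander
- glue_brush: flat glue brush 200 mm long, lying to the left of the press; bystander
Not all that is in view belongs to the job. Of the things shaped like the pressing_board, the wooden one is meant.

How it is judged:
On the way, in this order (a step that is already met when the one before it is completed fails the run):
1. the strap is swung over: its foot is above the disc, within 12 mm of its centre, with the lever still up (horizontal distance between foot and disc below 0.012 m and value of joint cam_lever below 0.5 rad), for 0.1 s.
2. the lever is pushed down and the foot presses on the board (horizontal distance between foot and disc below 0.012 m and value of joint cam_lever above 1.2 rad and contact force between strap and pressing_board above 6 N), for 0.2 s.
At the end, for the whole second after the job is handed in: the foot's centre is within 12 mm of the disc's centre (the foot wholly on the disc), the lever is down past 1.2 rad (level is 1.40), the clamp presses on the board with more than 6 N, and board and notebook lie within 8 mm of where they were, at rest (all of step 2 and distance of each of pressing_board, notebook from where it was at the start of the episode below 0.008 m and linear speed of pressing_board below 0.02 m/s); the robot touches nothing.
It fails at once if the pressing board or the notebook is lifted or shifted by more than 10 mm (distance of any of pressing_board, notebook from where it was at the start of the episode above 0.01 m).
It fails at once if the clamp is gripped or forced: the fingers press on the press and its clamp with more than 45 N in all (contact force between the fingers and press above 45 N).
It fails at once if a bystander is moved by more than 20 mm (distance of any of bone_folder, thread_spool, glue_bottle, pencil_cup, tape_roll, finished_notebooks, glue_brush from where it was at the start of the episode above 0.02 m).
It also fails if it takes over 56 s, if anything falls off the work surface, if the arm or the gripper's body presses on something with over 40 N, if the wrist force passes 120 N, or if a joint passes its speed limit or range.

## Working session

There is one attempt and no reset: what is moved stays moved. The work goes in short steps, Python scripts to look and compute and a tool call to move; the robot and the scene stay as the last step left them, time stands still between calls to the robot, and variables do not carry over. Pictures are saved under pics/ and viewed, at most 10 in all, crops included, and the job is handed in when it is done.

Besides the shell and the picture viewer there is one more tool, called after "Call:" as name(argument=value, ...) on one line, values as JSON. arm_command: Moves the arm, as the interface text tells. Its arguments: {"type":"object","properties":{"commands":{"type":"array"},"grip_force":{"type":"number"}},"required":["commands"]}

```bash
mkdir -p pics; cat > h.py <<'E'
from station import *
import numpy as np, cv2
def pix(c,p):
    i=camera_info(c); q=np.array(i["R"])@np.array(p)+np.array(i["t"]); return np.round([i["fx"]*q[0]/q[2]+i["cx"], i["fy"]*q[1]/q[2]+i["cy"]]).astype(int).tolist()
def world(c,d,u,v):
    i=camera_info(c); z=d[v,u]; q=np.array([(u-i["cx"])/i["fx"]*z,(v-i["cy"])/i["fy"]*z,z]); return np.array(i["R"]).T@(q-np.array(i["t"]))
E
python3 - <<'E'
from h import *
for c in("top","side"):
    p,d=camera(c); cv2.imwrite(f"pics/{c}0.png",p[:,:,::-1])
    for q in ("press","pivot","foot","lever_tip","disc","strap","pressing_board","notebook","glue_bottle","pencil_cup","thread_spool"):
        for r in place_of(c,q)[:3]: print(c,q,np.round(r["point"],3),round(r["confidence"],2),pix(c,r["point"]))
s=state(); print(s["clock"],s["position"],s["tool_rot"],s["gripper_width"])
E
```

```text
top press [0.597 0.03  0.002] 0.73 [303, 164]
top press [ 0.504 -0.127  0.019] 0.17 [355, 193]
top pivot [0.591 0.1   0.091] 0.66 [278, 159]
top foot [0.653 0.113 0.081] 0.22 [275, 139]
top lever_tip [0.626 0.106 0.202] 0.48 [273, 138]
top lever_tip [ 0.425 -0.411  0.001] 0.43 [448, 221]
top disc [ 0.314 -0.15   0.016] 0.91 [363, 257]
top disc [ 0.602 -0.024  0.063] 0.85 [322, 158]
top disc [0.252 0.245 0.013] 0.77 [229, 277]
top strap [0.648 0.114 0.082] 0.94 [274, 141]
top pressing_board [ 0.252  0.246 -0.002] 0.64 [230, 277]
top pressing_board [ 0.313 -0.145  0.003] 0.61 [361, 257]
top pressing_board [ 0.599 -0.02   0.05 ] 0.57 [320, 160]
top notebook [ 0.598  0.029 -0.004] 0.67 [304, 164]
top glue_bottle [0.602 0.414 0.001] 0.87 [178, 161]
top pencil_cup [0.424 0.393 0.002] 0.63 [182, 219]
top thread_spool [ 0.508 -0.129  0.016] 0.53 [355, 192]
top thread_spool [0.428 0.392 0.003] 0.3 [183, 218]
side press [0.595 0.027 0.002] 0.92 [341, 228]
side press [ 0.499 -0.128  0.021] 0.37 [336, 255]
side pivot [0.592 0.103 0.093] 0.78 [331, 196]
side lever_tip [0.619 0.105 0.2  ] 0.52 [339, 167]
side disc [ 0.314 -0.146  0.013] 0.95 [282, 276]
side disc [0.25  0.25  0.012] 0.74 [228, 214]
side strap [0.646 0.11  0.08 ] 0.66 [344, 195]
side pressing_board [ 0.311 -0.145  0.001] 0.91 [281, 280]
side pressing_board [0.248 0.246 0.002] 0.9 [228, 217]
side pressing_board [ 0.597 -0.02   0.047] 0.85 [348, 224]
side notebook [ 0.6   -0.016  0.022] 0.65 [348, 229]
side notebook [ 0.5   -0.124  0.023] 0.29 [336, 254]
side glue_bottle [ 0.608  0.417 -0.003] 0.72 [302, 181]
side pencil_cup [0.421 0.39  0.   ] 0.71 [262, 191]
side thread_spool [ 0.501 -0.128  0.023] 0.48 [336, 255]
1.2 [0.2414963  0.57644402 0.23127458] [-3.10427231e-05  1.97065048e-01  9.80390414e-01 -2.97458993e-05] 0.08561089531795688
```

View pics/top0.png

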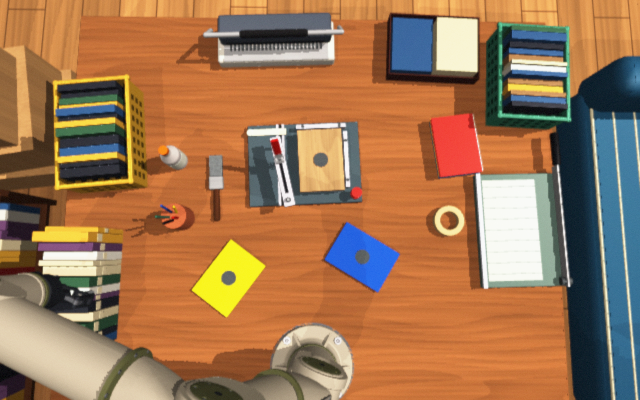

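View pics/side0.png

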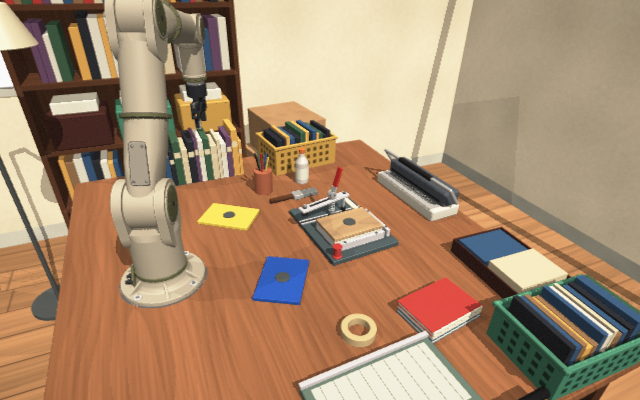

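Both pictures show the press at about (303,164) in the top view. The strap points down towards the robot with its foot end near (288,200), and the red lever is up at (275,147).
Candidates for the pressing board in the top view are yellow at (228,278), blue at (362,257) and wooden at (320,160). I choose the wooden one, which lies in the press. I'll check it in a close crop.

```bash
python3 - <<'E'
from h import *
p,d=camera("top"); c=p[110:215,240:370]; cv2.imwrite("pics/crop1.png",cv2.resize(c,None,fx=5,fy=5,interpolation=cv2.INTER_CUBIC)[:,:,::-1])
# strap points by height 80..95mm
P=np.array([[*world("top",d,u,v),u,v] for v in range(115,215) for u in range(245,365)])
m=(P[:,2]>.083)&(P[:,2]<.097)&(P[:,0]<.585)
S=P[m]; print(len(S))
c0=S[:,:2].mean(0); w=np.linalg.svd(S[:,:2]-c0)[2][0]; print("strap",c0,w,S[:,2].mean(), S[:,0].min())
m=(P[:,2]>.1)&(P[:,2]<.23); L=P[m]
for a in np.arange(.1,.23,.015):
    q=L[(L[:,2]>a)&(L[:,2]<a+.015)]; print(round(a,3),len(q),q[:,:2].mean(0).round(3) if len(q) else "")
# disc: dark, z~.06
m=[(x[2]>.053)&(x[2]<.068)&(p[int(x[4]),int(x[3])].sum()<270) for x in P]; D=P[m]; D=D[np.hypot(D[:,0]-.602,D[:,1]+.022)<.035]; print("disc",len(D),D[:,:3].mean(0).round(4), D[:,:2].min(0),D[:,:2].max(0))
m=(P[:,2]>.045)&(P[:,2]<.066)
B=P[m]; r=cv2.minAreaRect(B[(B[:,1]<.06)&(B[:,1]>-.13),:2].astype(np.float32)); print(r)
E
```

```text
Traceback (most recent call last):
  File "h.py", line 6, in world
    i=camera_info(c); z=d[v,u]; q=np.array([(u-i["cx"])/i["fx"]*z,(v-i["cy"])/i["fy"]*z,z]); return np.array(i["R"]).T@(q-np.array(i["t"]))
ValueError: time passes only in moves, steps and waits
```

View pics/crop1.png

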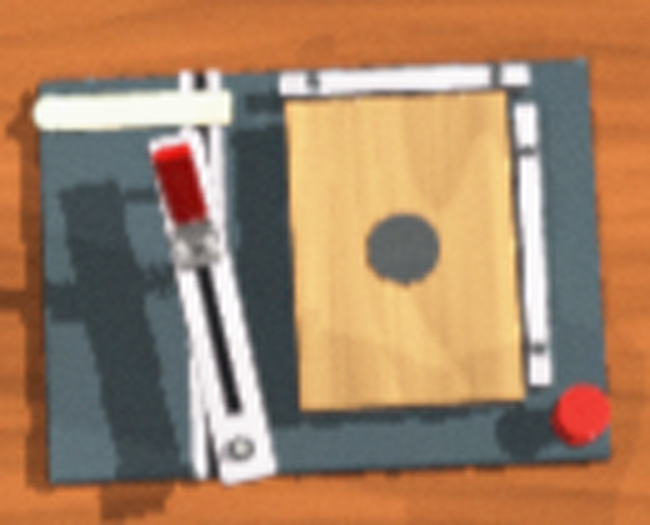

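The crop confirms the wooden board with its dark disc at crop (402,247). The strap runs from its heel at (175,145) to the foot stub at (238,447). The lever is red and up, and the spool is at (582,413).

```bash
cat > h.py <<'E'
from station import *
import numpy as np, cv2
CI={c:{k:np.array(v) for k,v in camera_info(c).items()} for c in("top","side")}
def pix(c,p):
    i=CI[c]; q=i["R"]@np.array(p)+i["t"]; return np.round([i["fx"]*q[0]/q[2]+i["cx"], i["fy"]*q[1]/q[2]+i["cy"]]).astype(int).tolist()
def cloud(c,d):
    i=CI[c]; v,u=np.mgrid[0:400,0:640]; q=np.stack([(u-i["cx"])/i["fx"]*d,(v-i["cy"])/i["fy"]*d,d],-1)
    return (q-i["t"])@i["R"]
E
cat > meas.py <<'E'
from h import *
p,d=camera("top"); W=cloud("top",d); x,y,z=W[...,0],W[...,1],W[...,2]
near=(d>0)&(abs(x-.59)<.16)&(abs(y-.03)<.2)
m=near&(z>.083)&(z<.097)&(x<.585); S=W[m]; print(len(S))
c0=S[:,:2].mean(0); w=np.linalg.svd(S[:,:2]-c0,full_matrices=False)[2][0]; print("strap",c0,w,S[:,2].mean(),S.min(0),S.max(0))
for a in np.arange(.1,.23,.015):
    q=W[near&(z>a)&(z<a+.015)]; print(round(a,3),len(q),q[:,:2].mean(0).round(3) if len(q) else "")
m=near&(z>.05)&(z<.07)&(p.astype(int).sum(2)<330)&(np.hypot(x-.602,y+.022)<.035); D=W[m]; print("disc",len(D),D.mean(0).round(4),D.min(0),D.max(0))
B=W[near&(z>.05)&(z<.066)&(y<.06)]; print("board",cv2.minAreaRect(B[:,:2].astype(np.float32)))
E
python3 meas.py
```

```text
477
strap [0.52143539 0.08166805] [-0.97214468 -0.23438158] 0.08883534405370762 [0.45676359 0.05372936 0.083228  ] [0.58421728 0.11281324 0.09695647]
0.1 34 [0.563 0.091]
0.115 34 [0.591 0.099]
0.13 24 [0.599 0.099]
0.145 24 [0.603 0.101]
0.16 24 [0.608 0.101]
0.175 30 [0.613 0.103]
0.19 32 [0.619 0.105]
0.205 0 
0.22 0 
disc 135 [ 0.5997 -0.0205  0.0587] [ 0.58168015 -0.03790571  0.05123276] [ 0.61949975 -0.0022908   0.06592642]
board ((0.5947723388671875, -0.04534154385328293), (0.22350424528121948, 0.1806054413318634), 3.42972731590271)
```

```bash
cat >> h.py <<'E'
PIV=np.array([.592,.099])
def push(th,r=.105,gap=0.,hx=.011,hy=.0145):
    t=np.radians(th); u=np.array([np.cos(t),np.sin(t)]); n=np.array([-u[1],u[0]])
    return PIV+r*u-n*(.016+gap+hx*abs(n[0])+hy*abs(n[1]))
E
python3 - <<'E'
from h import *
p,d=camera("top"); W=cloud("top",d)
for u,v in((281,126),(280,204),(250,135)): print(W[v,u].round(3))
print("start",push(193.6,gap=.015).round(4))
a=np.linspace(193.6,273.8,21); P=np.array([push(t) for t in a]); 
for t,q,dq in zip(a,P,np.vstack([[0,0],np.diff(P,axis=0)])): print(t.round(1),q.round(4),"tool cm",(-dq[0]*100).round(2),(dq[1]*100).round(2))
E
```

```text
[0.712 0.1   0.014]
[0.47  0.099 0.016]
[0.68  0.193 0.025]
start [0.4787 0.1207]
193.6 [0.4823 0.1061] tool cm -0.0 0.0
197.6 [0.4819 0.0988] tool cm 0.04 -0.72
201.6 [0.482  0.0915] tool cm -0.01 -0.73
205.6 [0.4827 0.0841] tool cm -0.07 -0.74
209.6 [0.4839 0.0767] tool cm -0.12 -0.74
213.6 [0.4857 0.0693] tool cm -0.18 -0.74
217.7 [0.488  0.0619] tool cm -0.23 -0.73
221.7 [0.4909 0.0547] tool cm -0.29 -0.72
225.7 [0.4943 0.0476] tool cm -0.34 -0.71
229.7 [0.4983 0.0408] tool cm -0.4 -0.69
233.7 [0.5029 0.0342] tool cm -0.46 -0.66
237.7 [0.508  0.0279] tool cm -0.51 -0.63
241.7 [0.5136 0.022 ] tool cm -0.56 -0.59
245.7 [0.5197 0.0164] tool cm -0.61 -0.55
249.7 [0.5262 0.0113] tool cm -0.66 -0.51
253.8 [0.5332 0.0068] tool cm -0.7 -0.46
257.8 [0.5406 0.0027] tool cm -0.74 -0.41
261.8 [ 0.5483 -0.0008] tool cm -0.77 -0.35
265.8 [ 0.5563 -0.0037] tool cm -0.8 -0.29
269.8 [ 0.5646 -0.0059] tool cm -0.82 -0.22
273.8 [ 0.5711 -0.0076] tool cm -0.65 -0.17
```

Call:
arm_command(commands=[[[0,0,-0.132,0,0,0,0],[0,0,-0.132,0,0,0,0],[0,0,-0.132,0,0,0,0],[0,0,0,0,0,0,0]]], grip_force=20)

```text
clock: 1.85
position: [0.2416, 0.5764, 0.2313]
tool_rot: [-0.0, 0.001, 1.0, -0.0]
wrist_force: [0.0, -0.5, -0.5]
gripper_width: 0.0125
finger_force: 0.0
```

Call:
arm_command(commands=[[[0,0,0,-1.98,-3.8,0,0],[0,0,0,-1.98,-3.8,0,0],[0,0,0,-1.98,-3.8,0,0],[0,0,0,-1.98,-3.8,0,0],[0,0,0,-1.98,-3.8,0,0],[0,0,0,-1.98,-3.8,0,0],[0,0,0,-1.98,-3.8,0,0],[0,0,0,-1.98,-3.8,0,0],[0,0,0,-1.98,-3.8,0,0],[0,0,0,-1.98,-3.8,0,0],[0,0,0,-1.98,-3.8,0,0],[0,0,0,-1.98,-3.8,0,0]]])

```text
clock: 3.35
position: [0.4793, 0.119, 0.2316]
tool_rot: [0.0, 0.002, 1.0, 0.0]
wrist_force: [1.0, 1.4, 0.8]
gripper_width: 0.0001
finger_force: 0.0
```

Call:
arm_command(commands=[[[0,0,0,0,0,0,0],[0,0,0,0,0,0,0]]])

```text
clock: 3.6
position: [0.4785, 0.1208, 0.2313]
tool_rot: [-0.0, 0.001, 1.0, 0.0]
wrist_force: [-0.2, -0.3, -0.1]
gripper_width: -0.0003
finger_force: 0.0
```

Exactly in place. Next I descend to z = 0.075 and close the gap.

Call:
arm_command(commands=[[[0,0,0,0,0,4,0],[0,0,0,0,0,4,0],[0,0,0,0,0,4,0],[0,0,0,0,0,2.6,0],[0,0,0,0,0,1.0,0],[0,0,0,0,0,0,0],[0,0,0,-0.15,-0.5,0,0],[0,0,0,-0.15,-0.5,0,0],[0,0,0,0,-0.4,0,0],[0,0,0,0,-0.4,0,0],[0,0,0,0,0,0,0]]])

```text
clock: 4.97
position: [0.4819, 0.102, 0.0755]
tool_rot: [0.0, 0.001, 1.0, 0.0]
wrist_force: [0.5, -0.1, -0.4]
gripper_width: 0.0002
finger_force: 0.0
```

```bash
python3 - <<'E'
from h import *
p,d=camera("side"); c=p[130:270,260:430]; cv2.imwrite("pics/s1.png",cv2.resize(c,None,fx=4,fy=4,interpolation=cv2.INTER_CUBIC)[:,:,::-1])
E
```

```text
(no output)
```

View pics/s1.png

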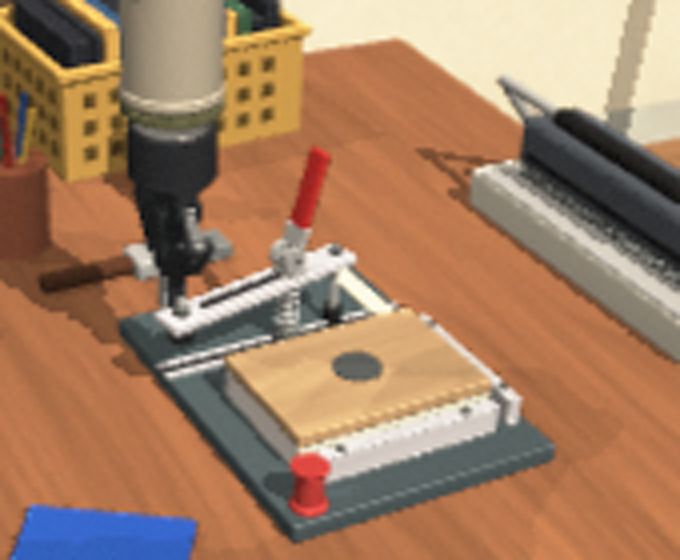

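The fingertip is on the far side of the strap, next to the foot end (crop (175,300)). Now the push along the arc, with rows matching the computed steps.

Call:
arm_command(commands=[[[0,0,0,0,-0.4,0,0],[0,0,0,0,-0.7,0,0],[0,0,0,-0.07,-0.74,0,0],[0,0,0,-0.12,-0.74,0,0],[0,0,0,-0.18,-0.74,0,0],[0,0,0,-0.23,-0.73,0,0],[0,0,0,-0.29,-0.72,0,0],[0,0,0,-0.34,-0.71,0,0],[0,0,0,-0.4,-0.69,0,0],[0,0,0,0,0,0,0]]])

```text
clock: 6.28
position: [0.4982, 0.0395, 0.0752]
tool_rot: [-0.0, 0.001, 1.0, -0.0]
wrist_force: [-0.4, -0.3, 0.3]
gripper_width: -0.0002
finger_force: 0.0
```

```bash
sed -i 's/&(x<.585)//' meas.py; cat >> meas.py <<'E'
print(state()["position"])
for q in("foot","strap","pivot"): print(q,[(np.round(r["point"],3),round(r["confidence"],2)) for c in("top","side") for r in (camera(c) and place_of(c,q))[:1]])
E
python3 meas.py
```

```text
77
strap [0.62233113 0.14122006] [-0.95756055 -0.2882322 ] 0.08918849307698673 [0.59903294 0.13003397 0.08435932] [0.64579286 0.15648784 0.09692601]
0.1 0 
0.115 0 
0.13 0 
0.145 1 [ 0.486 -0.019]
0.16 28 [ 0.512 -0.   ]
0.175 19 [0.606 0.116]
0.19 32 [0.61  0.119]
0.205 0 
0.22 0 
disc 85 [ 0.5999 -0.0279  0.0586] [ 0.57959332 -0.04079015  0.05142542] [ 0.61868831 -0.01696396  0.06489523]
board ((0.5922574400901794, -0.0413641631603241), (0.25487658381462097, 0.13599520921707153), 18.72737693786621)
[0.49807786 0.03987316 0.07518464]
foot [(array([ 0.523,  0.295, -0.   ]), 0.57), (array([ 0.598, -0.021,  0.046]), 0.47)]
strap [(array([ 0.424, -0.411,  0.002]), 0.5), (array([0.628, 0.137, 0.081]), 0.87)]
pivot [(array([0.593, 0.101, 0.09 ]), 0.45), (array([0.593, 0.103, 0.09 ]), 0.62)]
```

The strap follows: the heel sits where a direction of about 229° puts it. I'll continue and stop short of the disc.

Call:
arm_command(commands=[[[0,0,0,-0.46,-0.66,0,0],[0,0,0,-0.51,-0.63,0,0],[0,0,0,-0.56,-0.59,0,0],[0,0,0,-0.61,-0.55,0,0],[0,0,0,-0.66,-0.51,0,0],[0,0,0,-0.7,-0.46,0,0],[0,0,0,-0.74,-0.41,0,0],[0,0,0,-0.77,-0.35,0,0],[0,0,0,-0.4,-0.15,0,0],[0,0,0,-0.4,-0.15,0,0],[0,0,0,0,0,0,0],[0,0,0,0,0,0,0]]])

```text
clock: 8.43
position: [0.5562, -0.0043, 0.0754]
tool_rot: [0.0, 0.0, 1.0, -0.0]
wrist_force: [0.0, 0.6, 0.5]
gripper_width: 0.0002
finger_force: 0.0
```

```bash
python3 meas.py; python3 - <<'E'
from h import *
for k in("top","side"):
    p,d=camera(k); c=p[110:215,240:370] if k=="top" else p[150:270,280:430]; cv2.imwrite(f"pics/{k}2.png",cv2.resize(c,None,fx=5,fy=5,interpolation=cv2.INTER_CUBIC)[:,:,::-1])
E
```

```text
260
strap [0.5900059  0.12102732] [-0.09298774 -0.99566725] 0.08920009138468936 [0.57311387 0.06949935 0.08304835] [0.61109665 0.1648251  0.09552494]
0.1 29 [0.589 0.092]
0.115 32 [0.591 0.099]
0.13 21 [0.59  0.105]
0.145 21 [0.591 0.111]
0.16 18 [0.592 0.115]
0.175 20 [0.59 0.12]
0.19 33 [0.593 0.126]
0.205 0 
0.22 0 meas.py:8: RuntimeWarning: Mean of empty slice.
  m=near&(z>.05)&(z<.07)&(p.astype(int).sum(2)<330)&(np.hypot(x-.602,y+.022)<.035); D=W[m]; print("disc",len(D),D.mean(0).round(4),D.min(0),D.max(0))
  ret = um.true_divide(
Traceback (most recent call last):
  File "meas.py", line 8, in <module>
    m=near&(z>.05)&(z<.07)&(p.astype(int).sum(2)<330)&(np.hypot(x-.602,y+.022)<.035); D=W[m]; print("disc",len(D),D.mean(0).round(4),D.min(0),D.max(0))
                                                                                                                                     ~~~~~^^^
ValueError: zero-size array to reduction operation minimum which has no identity
```

View pics/side2.png

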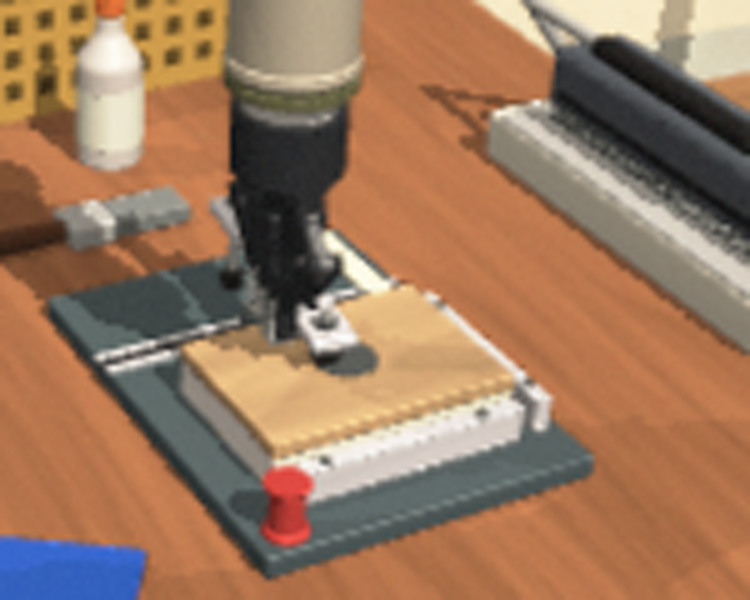

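The foot is just left of the disc in the side view, with the stub at crop (325,318) and the disc at (350,358). I'll finish slowly, then back off and check with a clear view.

Call:
arm_command(commands=[[[0,0,0,-0.3,-0.09,0,0],[0,0,0,-0.3,-0.08,0,0],[0,0,0,-0.3,-0.07,0,0],[0,0,0,-0.25,-0.07,0,0],[0,0,0,-0.2,-0.04,0,0],[0,0,0,0,0,0,0],[0,0,0,0,0,0,0]]])

```text
clock: 9.45
position: [0.5697, -0.0079, 0.0754]
tool_rot: [0.0, 0.0, 1.0, -0.0]
wrist_force: [-0.7, -0.4, 0.3]
gripper_width: 0.0003
finger_force: 0.1
```

Call:
arm_command(commands=[[[0,0,0,0.5,0,0,0],[0,0,0,2,0,0,0],[0,0,0,3,0,0,0],[0,0,0,3,0,-3,0],[0,0,0,3,0,-4,0],[0,0,0,2,0,-4,0],[0,0,0,0,0,-3,0],[0,0,0,0,0,0,0]]])

```text
clock: 10.45
position: [0.4357, -0.0075, 0.2179]
tool_rot: [0.003, 0.0, 1.0, 0.001]
wrist_force: [0.3, 0.5, 0.4]
gripper_width: -0.0
finger_force: 0.0
```

```bash
cat > meas2.py <<'E'
from h import *
import sys
p,d=camera("top"); W=cloud("top",d); x,y,z=W[...,0],W[...,1],W[...,2]
near=(d>0)&(abs(x-.59)<.1)&(y<.18)&(y>-.08)
S=W[near&(z>.083)&(z<.097)]; c0=S[:,:2].mean(0); w=np.linalg.svd(S[:,:2]-c0,full_matrices=False)[2][0]; w*=-np.sign(w[1])
print("strap",len(S),c0,w,np.degrees(np.arctan2(w[1],w[0]))%360,S.min(0),S.max(0)); f=c0+w*(w@(PIV-c0)+.12); print("foot",f,"pivot side err",(PIV-c0)@[-w[1],w[0]])
for a in np.arange(.1,.21,.02):
    q=W[near&(z>a)&(z<a+.02)]; print(round(a,2),len(q),q.mean(0).round(3) if len(q) else "")
B=W[(d>0)&(abs(x-.6)<.13)&(y<.06)&(y>-.12)&(z>.05)&(z<.064)&(p[...,0].astype(int)-p[...,2]>50)]; print("board",cv2.minAreaRect(B[:,:2].astype(np.float32)))
print(state()["position"],state()["clock"])
for k in("top","side"):
    if k=="side": p,d=camera(k)
    print(k,[(q,np.round(r["point"],3),round(r["confidence"],2)) for q in("foot","disc","lever_tip","pressing_board") for r in place_of(k,q)[:2]])
    c=p[110:215,240:370] if k=="top" else p[150:270,280:430]; cv2.imwrite(f"pics/{k}{sys.argv[1]}.png",cv2.resize(c,None,fx=5,fy=5,interpolation=cv2.INTER_CUBIC)[:,:,::-1])
E
python3 meas2.py 3
```

```text
strap 663 [0.59168391 0.05911785] [ 0.05606625 -0.99842705] 273.214044566063 [ 0.57196867 -0.03697441  0.08305627] [0.6128973  0.16499961 0.09692914]
foot [ 0.59618032 -0.02095431] pivot side err 0.0025516392724755275
0.1 47 [0.591 0.083 0.111]
0.12 30 [0.589 0.103 0.129]
0.14 22 [0.589 0.109 0.15 ]
0.16 27 [0.589 0.116 0.169]
0.18 43 [0.589 0.124 0.193]
0.2 2 [0.586 0.126 0.201]
board ((0.58741295337677, -0.032209865748882294), (0.22672270238399506, 0.13668192923069), 12.449080467224121)
[ 0.43494037 -0.00751301  0.21621442] 10.5
top [('disc', array([0.253, 0.248, 0.014]), 0.85), ('disc', array([ 0.315, -0.15 ,  0.015]), 0.71), ('lever_tip', array([0.592, 0.129, 0.199]), 0.59), ('pressing_board', array([ 0.252,  0.246, -0.003]), 0.75), ('pressing_board', array([ 0.315, -0.144, -0.004]), 0.67)]
side [('disc', array([ 0.603, -0.023,  0.062]), 0.77), ('disc', array([ 0.316, -0.148,  0.012]), 0.75), ('lever_tip', array([0.586, 0.13 , 0.197]), 0.73), ('lever_tip', array([0.594, 0.101, 0.091]), 0.61), ('pressing_board', array([ 0.6 , -0.02,  0.05]), 0.76), ('pressing_board', array([0.249, 0.246, 0.004]), 0.7)]
```

View pics/top3.png

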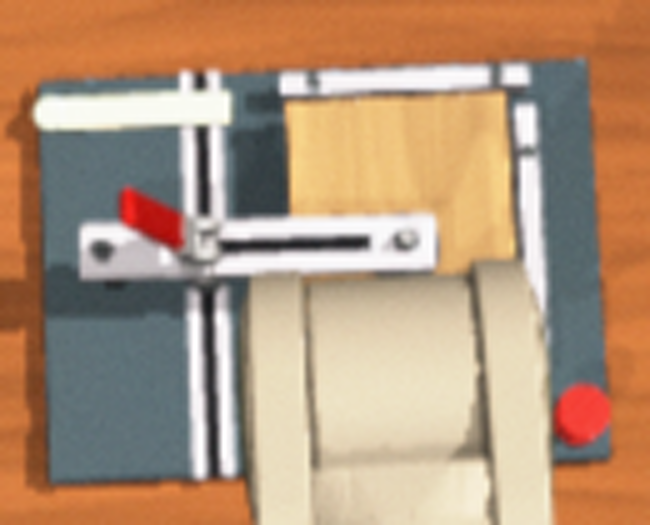

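View pics/side3.png

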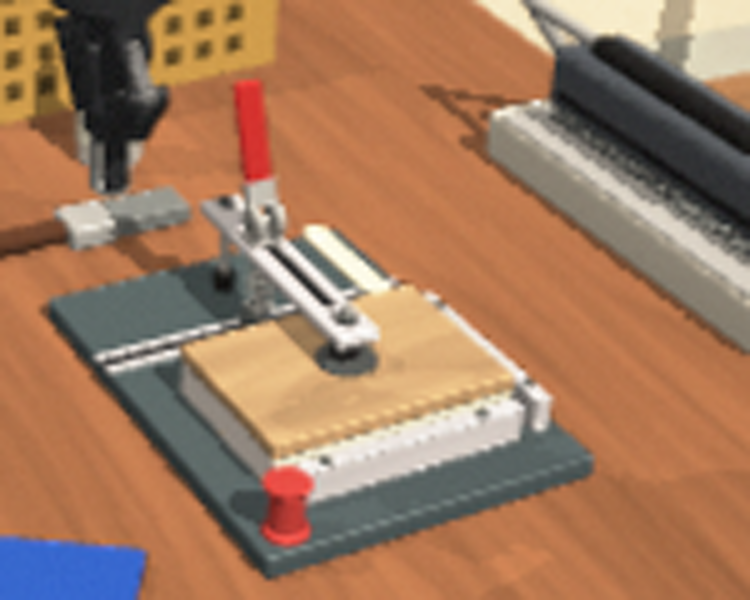

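The foot stands over the disc in both views: side crop foot (347,348) on disc (348,360), top crop stub (405,238). Next I'll compare the stub with the disc in pixels and work out the lever arc.

```bash
python3 - <<'E'
from h import *
for P in((.5997,-.0205,.06),(.5997,-.0205,.104),(.597,-.021,.104)):
    i=CI["top"];q=i["R"]@np.array(P)+i["t"];print((i["fx"]*q[0]/q[2]+i["cx"]-240)*5,(i["fy"]*q[1]/q[2]+i["cy"]-110)*5)
prev=None
for qq in np.linspace(.1,1.42,16):
    f=.175+qq; s=.085*np.sin(f)-.0045*np.cos(f)-.0145; z=.1045+.085*np.cos(f)+.0045*np.sin(f)
    P=np.array([.5915-.058*s,.099+s,z])
    print(qq.round(2),P.round(4), "" if prev is None else ((P-prev)*[-100,100,-100]).round(2)); prev=P
s=state();print(s["position"])
E
```

```text
400.7991624340872 245.67628010780822
402.29497800020795 229.74131175191957
403.14553241647246 234.39441533577167
0.1 [0.5913 0.1033 0.1875] 
0.19 [0.5908 0.1105 0.1856] [0.04 0.72 0.2 ]
0.28 [0.5904 0.1175 0.183 ] [0.04 0.7  0.26]
0.36 [0.59   0.1243 0.1798] [0.04 0.68 0.32]
0.45 [0.5897 0.1307 0.176 ] [0.04 0.65 0.38]
0.54 [0.5893 0.1368 0.1716] [0.04 0.61 0.43]
0.63 [0.589  0.1425 0.1668] [0.03 0.57 0.49]
0.72 [0.5887 0.1478 0.1614] [0.03 0.52 0.53]
0.8 [0.5884 0.1525 0.1557] [0.03 0.48 0.58]
0.89 [0.5881 0.1568 0.1495] [0.02 0.42 0.62]
0.98 [0.5879 0.1604 0.1429] [0.02 0.37 0.65]
1.07 [0.5878 0.1635 0.1361] [0.02 0.31 0.68]
1.16 [0.5876 0.166  0.1291] [0.01 0.25 0.71]
1.24 [0.5875 0.1678 0.1218] [0.01 0.18 0.73]
1.33 [0.5874 0.169  0.1144] [0.01 0.12 0.74]
1.42 [0.5874 0.1696 0.1069] [0.   0.05 0.75]
[ 0.43438834 -0.00758047  0.21481249]
```

Call:
arm_command(commands=[[[0,0,0,0,0,-2.0,0],[0,0,0,-2.6,1.5,0,0],[0,0,0,-2.6,1.5,0,0],[0,0,0,-2.6,1.5,0,0],[0,0,0,-2.6,1.5,0,0],[0,0,0,-2.6,1.5,0,0],[0,0,0,-2.6,1.5,0,0],[0,0,0,0,0,0,0],[0,0,0,0,0,2,0],[0,0,0,0,0,2,0],[0,0,0,0,0,0.8,0],[0,0,0,0,0,0,0]]])

```text
clock: 12.45
position: [0.5901, 0.082, 0.1871]
tool_rot: [-0.0, 0.001, 1.0, -0.0]
wrist_force: [0.0, 0.7, -0.2]
gripper_width: 0.0002
finger_force: 0.0
```

The stub sits about 5 mm short of the disc's centre in x. I'll nudge the strap 4 mm further for margin before touching the lever.

Call:
arm_command(commands=[[[0,0,0,0,0,-3,0],[0,0,0,2.3,-3.0,0,0],[0,0,0,2.3,-3.0,0,0],[0,0,0,2.4,-3.0,0,0],[0,0,0,0,0,4,0],[0,0,0,0,0,4,0],[0,0,0,0,0,4,0],[0,0,0,0,0,2.2,0],[0,0,0,0,0,0,0],[0,0,0,-2,0,0,0],[0,0,0,-2,0,0,0],[0,0,0,0,0,0,0]]])

```text
clock: 13.95
position: [0.5627, -0.0076, 0.0773]
tool_rot: [0.002, 0.0, 1.0, -0.0]
wrist_force: [-0.5, -0.1, 0.3]
gripper_width: -0.0001
finger_force: 0.0
```

Call:
arm_command(commands=[[[0,0,0,-0.3,0,0,0],[0,0,0,-0.2,0,0,0],[0,0,0,0,0,0,0]]])

```text
clock: 14.32
position: [0.5655, -0.0076, 0.0755]
tool_rot: [0.0, 0.0, 1.0, 0.0]
wrist_force: [0.8, -0.3, -0.0]
gripper_width: 0.0002
finger_force: 0.0
```

Call:
arm_command(commands=[[[0,0,0,-0.25,0,0,0],[0,0,0,-0.2,0,0,0],[0,0,0,-0.2,0,0,0],[0,0,0,-0.2,0,0,0],[0,0,0,0,0,0,0],[0,0,0,0,0,0,0]]])

```text
clock: 15.08
position: [0.5741, -0.0076, 0.0752]
tool_rot: [0.0, 0.0, 1.0, -0.0]
wrist_force: [-1.1, -0.3, -0.1]
gripper_width: -0.0001
finger_force: 0.2
```

Call:
arm_command(commands=[[[0,0,0,0.5,0,0,0],[0,0,0,2,0,0,0],[0,0,0,3,0,0,0],[0,0,0,3,0,-3,0],[0,0,0,3,0,-4,0],[0,0,0,2,0,-4,0],[0,0,0,0,0,-3,0],[0,0,0,0,0,-2,0],[0,0,0,0,0,0,0]]])

```text
clock: 16.2
position: [0.4398, -0.0074, 0.2367]
tool_rot: [0.002, 0.0, 1.0, 0.001]
wrist_force: [0.1, 0.3, -0.2]
gripper_width: -0.0
finger_force: 0.0
```

```bash
python3 meas2.py 4
```

```text
strap 548 [0.59459286 0.06595641] [ 0.12306235 -0.99239894] 277.06887295631054 [ 0.57107172 -0.03686831  0.08302904] [0.61798037 0.16509638 0.09694227]
foot [ 0.60528557 -0.02027164] pivot side err 0.0014932673417346963
0.1 50 [0.591 0.084 0.11 ]
0.12 29 [0.588 0.103 0.13 ]
0.14 22 [0.589 0.109 0.151]
0.16 24 [0.588 0.115 0.17 ]
0.18 42 [0.587 0.124 0.192]
0.2 3 [0.59  0.127 0.201]
board ((0.5878208875656128, -0.03184787184000015), (0.22522777318954468, 0.13665668666362762), 12.115983009338379)
[ 0.43912762 -0.00737671  0.2354161 ] 16.25
top [('disc', array([ 0.601, -0.023,  0.06 ]), 0.93), ('disc', array([ 0.315, -0.146,  0.014]), 0.88), ('lever_tip', array([0.591, 0.13 , 0.201]), 0.46), ('pressing_board', array([ 0.252,  0.249, -0.   ]), 0.9), ('pressing_board', array([ 0.598, -0.02 ,  0.049]), 0.67)]
side [('disc', array([ 0.313, -0.149,  0.014]), 0.91), ('disc', array([0.25 , 0.249, 0.013]), 0.73), ('pressing_board', array([ 0.313, -0.143,  0.002]), 0.89), ('pressing_board', array([ 0.598, -0.02 ,  0.05 ]), 0.77)]
```

View pics/top4.png

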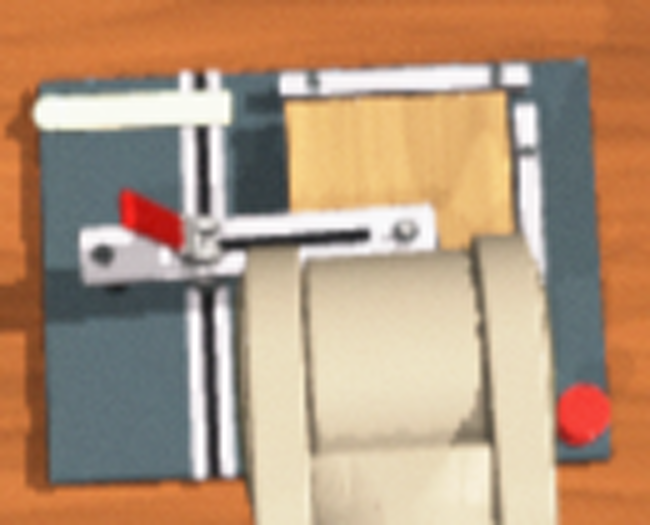

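The stub is now at top crop (405,230), against (402,230) for perfect centring, so it is within about 1 to 2 mm. On to the lever.

Call:
arm_command(commands=[[[0,0,0,-2.53,1.5,0,0],[0,0,0,-2.53,1.5,0,0],[0,0,0,-2.53,1.5,0,0],[0,0,0,-2.53,1.5,0,0],[0,0,0,-2.53,1.5,0,0],[0,0,0,-2.53,1.5,0,0],[0,0,0,0,0,0,0],[0,0,0,0,0,2,0],[0,0,0,0,0,2,0],[0,0,0,0,0,0.7,0],[0,0,0,0,0,0,0],[0,0,0,0,0,0,0]]])

```text
clock: 18.2
position: [0.5913, 0.0823, 0.1893]
tool_rot: [0.001, 0.0, 1.0, 0.0]
wrist_force: [-0.0, 0.1, 0.3]
gripper_width: 0.0002
finger_force: 0.0
```

Call:
arm_command(commands=[[[0,0,0,0.03,0.7,0.1,0],[0,0,0,0.03,0.7,0,0],[0,0,0,0.04,0.7,0,0],[0,0,0,0.05,0.72,0.2,0],[0,0,0,0.05,0.7,0.26,0],[0,0,0,0.05,0.68,0.32,0],[0,0,0,0.04,0.65,0.38,0],[0,0,0,0.04,0.61,0.43,0],[0,0,0,0,0,0,0]]])

```text
clock: 19.32
position: [0.5879, 0.1375, 0.1716]
tool_rot: [0.0, 0.0, 1.0, 0.0]
wrist_force: [0.7, -0.1, 1.3]
gripper_width: -0.0005
finger_force: 0.5
```

```bash
python3 - <<'E'
from h import *
for k in("side","top"):
    p,d=camera(k); W=cloud(k,d).reshape(-1,3); c=p.reshape(-1,3).astype(int)
    m=(c[:,0]>110)&(c[:,0]>2.5*c[:,1])&(abs(W[:,0]-.59)<.05)&(W[:,1]>.09)&(W[:,1]<.22)&(W[:,2]>.09); print(k,m.sum(),W[m].mean(0).round(3) if m.sum() else "",W[m].max(0).round(3) if m.sum() else "")
E
```

```text
side 69 [0.587 0.128 0.149] [0.598 0.15  0.179]
top 0
```

Call:
arm_command(commands=[[[0,0,0,0.04,0.57,0.49,0],[0,0,0,0.03,0.52,0.53,0],[0,0,0,0.03,0.48,0.58,0],[0,0,0,0.03,0.42,0.62,0],[0,0,0,0.02,0.37,0.65,0],[0,0,0,0.02,0.31,0.68,0],[0,0,0,0,0,0,0]]])

```text
clock: 20.3
position: [0.5859, 0.1649, 0.1358]
tool_rot: [0.0, -0.0, 1.0, 0.0]
wrist_force: [-1.0, 1.0, 1.3]
gripper_width: 0.0005
finger_force: 0.3
```

Call:
arm_command(commands=[[[0,0,0,0.01,0.2,0.6,0],[0,0,0,0.01,0.15,0.6,0],[0,0,0,0.01,0.1,0.6,0],[0,0,0,0,0,0.4,0],[0,0,0,0,0,0.3,0],[0,0,0,0,0,0.3,0],[0,0,0,0,0,0,0]]])

```text
clock: 21.18
position: [0.5856, 0.1704, 0.1082]
tool_rot: [0.0, -0.0, 1.0, 0.001]
wrist_force: [-0.8, 3.5, 4.2]
gripper_width: -0.0002
finger_force: 2.4
```

Call:
arm_command(commands=[[[0,0,0,0,0,0.15,0],[0,0,0,0,0,0,0]]])

```text
clock: 21.42
position: [0.5857, 0.1704, 0.107]
tool_rot: [0.0, -0.0, 1.0, 0.001]
wrist_force: [-2.7, 4.6, 7.3]
gripper_width: 0.0002
finger_force: 3.3
```

Call:
arm_command(commands=[[[0,0,0,0,0,-1,0],[0,0,0,0,0,-3,0],[0,0,0,0,0,-4,0],[0,0,0,0,0,-4,0],[0,0,0,3,0,0,0],[0,0,0,4,2,0,0],[0,0,0,4,2,0,0],[0,0,0,3,2,0,0],[0,0,0,0,0,0,0]]])

```text
clock: 22.55
position: [0.4436, 0.23, 0.2267]
tool_rot: [-0.0, -0.002, 1.0, 0.0]
wrist_force: [0.7, -1.1, 0.7]
gripper_width: -0.0001
finger_force: 0.0
```

```bash
python3 meas2.py 5
```

```text
strap 343 [0.59178605 0.06284229] [ 0.14793327 -0.98899734] 278.5071755165619 [ 0.57119059 -0.03693855  0.08301644] [0.61582543 0.16512368 0.09688007]
foot [ 0.60425265 -0.02050227] pivot side err 0.0055605212972592594
0.1 252 [0.588 0.134 0.107]
0.12 5 [0.592 0.099 0.122]
0.14 0 
0.16 0 
0.18 0 
0.2 0 
board ((0.5898146629333496, -0.035416848957538605), (0.20660993456840515, 0.1591591089963913), 3.3378944396972656)
[0.44503986 0.22863691 0.22664943] 22.6
top [('disc', array([ 0.6  , -0.024,  0.061]), 0.93), ('disc', array([ 0.314, -0.148,  0.012]), 0.59), ('lever_tip', array([0.586, 0.2  , 0.1  ]), 0.75), ('pressing_board', array([ 0.599, -0.018,  0.05 ]), 0.91), ('pressing_board', array([ 0.316, -0.145, -0.002]), 0.75)]
side [('disc', array([ 0.602, -0.016,  0.059]), 0.96), ('disc', array([0.249, 0.246, 0.015]), 0.81), ('lever_tip', array([0.581, 0.199, 0.102]), 0.58), ('pressing_board', array([0.247, 0.246, 0.005]), 0.95), ('pressing_board', array([ 0.597, -0.02 ,  0.048]), 0.92)]
```

View pics/side5.png

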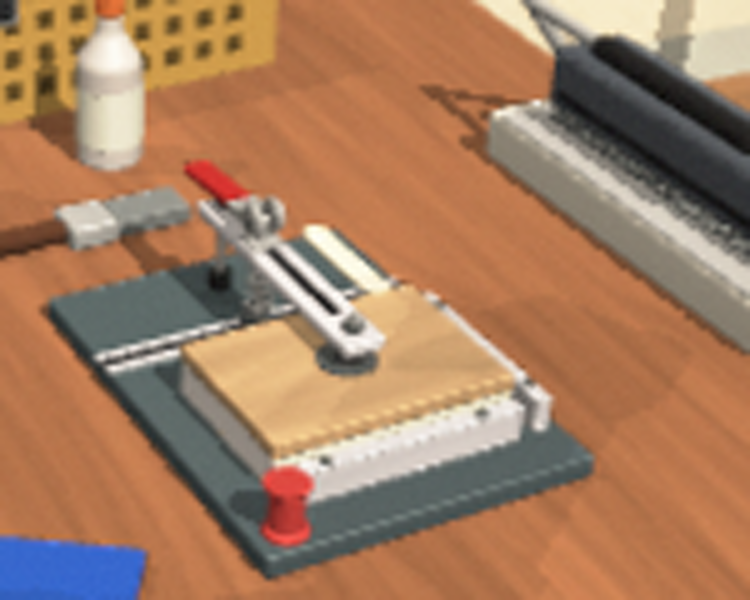

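View pics/top5.png

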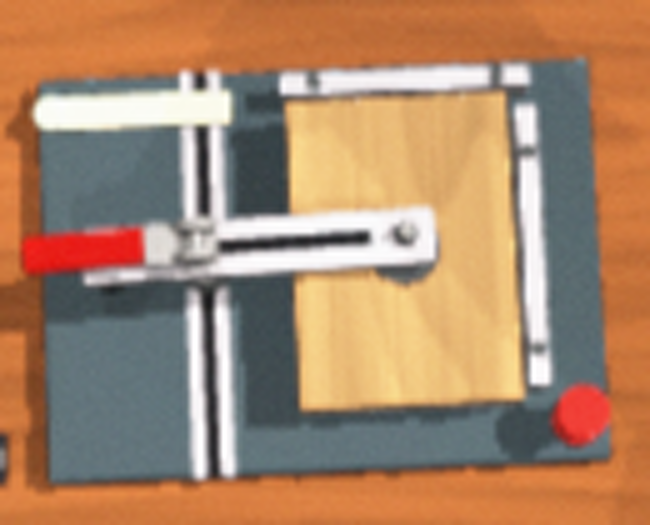

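The lever is level: red from (22,255) to (145,248) in the top crop. The stub is at (405,233), about 2 mm off centre, and the board's corners haven't moved. The arm is clear, so I'll hand in.

```bash
python3 -c "
from station import *
print(job_done())"
```

```text
the job is handed in; nothing more can be done
None
```

The job is handed in: the foot is over the steel disc, about 2 mm off centre by the last pictures, the red lever is down and level, and the board has not visibly moved. The clamping force was not measured directly, and the hand-in returned no verdict.

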